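Put the bar of soap away in the spring-lid soap box

ROBOT

A 7-joint arm with a two-finger parallel gripper is mounted at the origin on the work surface. World frame = base frame: x ahead of the robot, y to its left, z up, the work surface at z = 0. Lengths are in m, angles in rad, forces in N, time in s.
With the tool pointing down it reaches from about 0.4 to 0.85 m from the base axis. Payload 10.4 kg.
Tool frame: the origin (TCP) lies midway between the tips of the shut fingers; the grasp point (between the pads) lies 19 mm behind it (manip.hold_point_z is the distance from the TCP to the grasp point, in m); z points along the fingers, y is the line along which they close (so a half turn about z gives the same grasp; the last joint's range is limited). The gripper opens to 85 mm and grips with 20 to 120 N. Pads are 22 mm wide; open, the fingers measure 114 mm over their backs; the gripper's body (76 mm by 85 mm) begins 54 mm behind the grasp point. The pads swing forward as they close: fully open they stand 13 mm farther back than shut.
Start: joints at [1.292, 0.332, -0.065, 1.46, 0.022, 1.35, -0.088], TCP at [0.158, -0.605, 0.231] pointing down, gripper open.
Joint ranges: [-2.6, 2.6], [-0.5, 2.12], [-1.47, 1.34], [0.16, 2.42], [-1.27, 4.41], [0.06, 2.06], [-2.6, 2.6]. Speed limits (rad/s): [2.22, 2.22, 2.79, 2.79, 3.14, 3.14, 3.14].

INTERFACE

Orientations are given as a unit quaternion [x, y, z, w].
In Python, from workcell import manip, eyes, job gives the robot as it stands.
- The arm moves only by the shell command python3 -m crank 'ROWS' [FORCE]. ROWS is JSON, a list that holds one entry, the list of rows, each a list of 7 numbers: the finger opening in cm, from 0 to 8.54, then the shift along the world's x, y, z in cm, then the turn, a rotation vector about the world's x, y, z in degrees. In form: [[[hand, x, y, z, ax, ay, az], ...]]. A call has 1 to 20 rows; each row shifts and turns the commanded pose from where the row before left it; what a row does not reach is not made up. A row lasts 1/8 s, in which the tool goes at most 62.5 mm and 10.7 degrees, less where a joint would pass 70% of its speed; a pose out of reach is approached as far as the arm can. A call with a gripper value outside its range is refused whole. The fingers move at their own pace and stop on an object; FORCE is the grip in N (left out, the last holds). Time passes only in rows, so rows that do not move let the fingers close. It gives the time, the measured TCP pose, the force, the opening and the grip force at its end, in the units of the state.
- manip.get_obs(): the state, without advancing time (a new reading comes with each control period).
- eyes.camera(name): name is "side" or "top"; returns (picture, depth): 400x640x3 uint8, red, green, blue; 400x640 float32, m along the optical axis (not along the pixel's ray), 0 where there is no reading.
- eyes.camera_params(name): a dict with "fx", "fy", "cx", "cy" (pixels), "dist" ([k1, k2, p1, p2, k3] as OpenCV has them; the pictures are not rectified), "world_from_camera" (4x4, takes a point from camera to world coordinates). Camera axes: x right, y down, z forward; pixel columns grow to the right and rows downward; lengths in m; the calibration is good to about 2 mm. A picture is of the moment at which its call begins. camera_params takes no time and is no camera call.
- job.hand_in(): hands the job in; it is judged then, once.
The state is a dict: "clock": time; "joint_pos": joint angles; "joint_velocities": joint speeds; "tau": joint torques, N m; "position": TCP position; "ee_rot": TCP orientation; "ft_force": force on the tool from outside, world axes, zero at the start; "torque": the same for the moment, N m; "grip_width": opening from 0.0 (shut) to 1.0 (fully open); "grasp_force": force on a finger pad.
Only numpy, scipy, OpenCV 4.12 (cv2) and the standard library are available. Lean on these libraries where they do the work, as an engineer would, in place of code of your own. Each camera call takes 0.05 s, during which the arm holds its last target. There are 200 camera calls.

TASK

Put the bar of soap from the draining rack away in the soap box: press the button catch and steady the spring-loaded lid with the fingers so that it comes up slowly and never flies open, lay the bar flat on the floor of the box, and press the lid shut until it stays latched by itself. Leave the bottle, the mug and the brush standing or lying where they are.

Things in the scene. Friction and masses are not known exactly. Their poses are not given: they have to be found in the camera images.
- box: grey plastic soap box with sprung lid, fixed to the counter, button side roughly towards the robot. Origin on the counter; x from its front (button) to its rear (hinge), y left, z up. Body x -80 to +70 mm, y +-62 mm, rim 46 mm high; solid front deck x -80 to -53 mm, top at 46 mm, carries the button. The walls are 4 to 5 mm thick, the floor 6 mm
- box_in (a point): centre of the floor of the box's cavity, at x +14, y 0, z 6 mm in the box's frame; axes as the box's. The cavity, open on top when the lid is up, is 104 mm long (box x -38 to +66) and 114 mm wide
- catch_top (a point): centre of the top face of the push button, 18 mm along box x, 26 mm along y; unpressed at x -61, y 0, z 58 mm in the box's frame. It stands 5.5 mm higher than the closed lid's top, whose front edge is only 2.5 mm behind the button, so flat fingertips can cover both and meet the lid as the button goes down
- catch (a joint): travel of the button straight down, 0 unpressed to 0.0065 m fully pressed; the lid is let go at about 0.0027 m. 2 N at the start, 5 N fully down; it springs back. Let the lid rise by some 5 mm before sliding off the button: if the button comes up first, the lid catches again
- lid_edge (a point): middle of the lid's free front edge, on its upper face; closed: x -49.5, y 0, z 52.5 mm in the box's frame. The lid is a flat plate 119.5 mm long, 124 mm wide, 4 mm thick, 90 g, 123 mm from hinge axis to front edge, with a latch tongue hanging 23 mm down under the middle of the front edge
- lid_hinge (a point): middle of the lid's hinge axis at the rear of the box, x 73.5, y 0, z 50.5 mm in the box's frame; the axis is parallel to box y
- lid (a joint): opening angle, 0 closed and latched (within 0.02), grows as the front edge rises, stop at 1.75 rad, just past upright. A spring drives it open and keeps it open at the stop: about 2 N on the front edge holds it down; left free it flies up. To latch: press its front part, behind the button and not on it, down with 5 to 15 N until it stops (2.5 mm below rest)
- soap: bar of soap, 75 x 42 x 26 mm, about 110 g (+-30 %), cream-coloured; origin at the centre of its underside, x along its length, z up. Starts flat on the draining rack
- rack: fixed wooden slatted draining rack, 130 x 80 mm, top 14 mm above the counter; origin on the counter under its centre
- bottle: clear plastic bottle, 64 mm diameter, 200 mm tall, bystander; origin at the centre of its underside
- mug: white mug, 80 mm diameter, 90 mm tall, with a handle, bystander; origin at the centre of its underside
- brush: paint-style brush with a wooden handle, about 200 mm long, lying on the counter, bystander
Mind the look-alikes: they are no part of the job. What is shaped like the box but yellow is not meant. There is more than one size of the soap; the one meant has the size given above.

How it is judged:
By the outcome, as a careful person would: the job done as asked, in the order asked, and still so for the second after the job is handed in, with the robot touching nothing.
It also fails if it takes over 72 s, if anything falls off the work surface, if the arm or the gripper's body presses on something with over 40 N, if the wrist force passes 120 N, or if a joint passes its speed limit or range.

## Working session

There is one attempt and no reset: what is moved stays moved. The work goes in short steps, Python scripts to look and compute and a shell command to move; the robot and the scene stay as the last step left them, time stands still between calls to the robot, and variables do not carry over. Pictures are saved under pics/ and viewed, at most 10 in all, crops included, and the job is handed in when it is done.

```bash
ls; mkdir -p pics; python3 - <<'E'
from workcell import manip, eyes
import cv2,numpy as np
for n in("top","side"):
    p,d=eyes.camera(n); cv2.imwrite(f"pics/{n}0.png",p[:,:,::-1]); np.savez(f"{n}0.npz",p=p,d=d)
    print(n,eyes.camera_params(n))
print(manip.get_obs())
E
```

```text
pics
top {'fx': 461.5019205261622, 'fy': 461.5019205261622, 'cx': 320.96626718725054, 'cy': 200.34219543721443, 'dist': array([-0.00496131,  0.        ,  0.        ,  0.        ,  0.        ]), 'world_from_camera': array([[ 3.34594891e-03, -9.88119390e-01,  1.53651802e-01,
         3.03904056e-01],
       [-9.99993231e-01, -3.54143538e-03, -9.98587095e-04,
         3.52372408e-03],
       [ 1.53087120e-03, -1.53647420e-01, -9.88124550e-01,
         1.55208509e+00],
       [ 0.00000000e+00,  0.00000000e+00,  0.00000000e+00,
         1.00000000e+00]])}
side {'fx': 466.4416753329101, 'fy': 466.4416753329101, 'cx': 326.3230838001482, 'cy': 197.16774999575034, 'dist': array([-0.0894592,  0.       ,  0.       ,  0.       ,  0.       ]), 'world_from_camera': array([[-0.92306657, -0.18221355,  0.33874228,  0.11464344],
       [-0.38460838,  0.44857752, -0.80675561,  1.02299562],
       [-0.00495037, -0.87497225, -0.48414777,  0.6839799 ],
       [ 0.        ,  0.        ,  0.        ,  1.        ]])}
{'clock': 0.1, 'joint_pos': array([ 1.29243573,  0.33279429, -0.0646867 ,  1.46088172,  0.02163626,
        1.34992469, -0.08852219]), 'joint_velocities': array([-4.42190756e-06, -1.13581940e-03,  1.83662215e-04, -2.76756893e-03,
        5.85393791e-04,  5.10616225e-04, -1.98054129e-03]), 'tau': array([ 2.23133226e-03, -6.26740050e+01,  4.96872060e-02, -3.92431033e+01,
        1.63109705e-02,  6.98073316e-03, -2.13300046e-05]), 'position': array([ 0.15799996, -0.60433313,  0.23059282]), 'ee_rot': array([ 9.91834689e-01,  1.27528505e-01, -1.33650319e-04, -6.42158892e-04]), 'ft_force': array([-0.00941508,  0.60637731,  0.47748272]), 'torque': array([-0.03951046,  0.03019663, -0.05378537]), 'grasp_force': 0.0, 'grip_width': 1.0040978677334782}
```

View pics/top0.png

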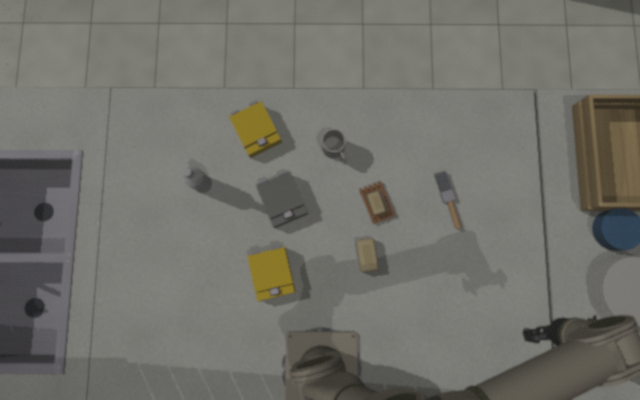

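View pics/side0.png

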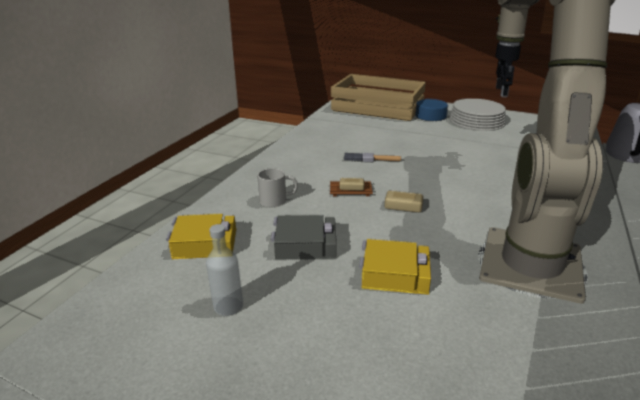

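The top view shows the grey box at about (283,200) with its button at (288,214). The rack with the soap is at (376,203), and a larger look-alike soap lies on the counter at (367,255). The yellow boxes are decoys. In the side view the grey box is at (305,237), its button at (328,227), and the soap on the rack at (351,184).

```bash
cat > h.py <<'E'
import cv2,numpy as np
from workcell import manip,eyes,job
def rays(n,uv):
    c=eyes.camera_params(n);K=np.array([[c['fx'],0,c['cx']],[0,c['fy'],c['cy']],[0,0,1]])
    uv=np.asarray(uv,float).reshape(-1,1,2)
    q=cv2.undistortPoints(uv,K,c['dist']).reshape(-1,2)
    T=c['world_from_camera'];return T[:3,3],np.c_[q,np.ones(len(q))]@T[:3,:3].T
def onplane(n,uv,z):
    o,r=rays(n,uv);return o+r*((z-o[2])/r[:,2])[:,None]
def cloud(n,d):
    h,w=d.shape;v,u=np.mgrid[:h,:w]
    o,r=rays(n,np.c_[u.ravel(),v.ravel()]);return (o+r*d.reshape(-1,1)).reshape(h,w,3)
def tri(uvt,uvs):
    o1,r1=rays('top',[uvt]);o2,r2=rays('side',[uvs]);r1=r1[0];r2=r2[0]
    A=np.c_[r1,-r2];s=np.linalg.lstsq(A,o2-o1,rcond=None)[0]
    a=o1+s[0]*r1;b=o2+s[1]*r2;return (a+b)/2,np.linalg.norm(a-b)
def look(tag):
    o={}
    for n in('top','side'):
        p,d=eyes.camera(n);o[n]=(p,d);cv2.imwrite(f'pics/{n}{tag}.png',p[:,:,::-1]);np.savez(f'{n}{tag}.npz',p=p,d=d)
    return o
def load(n,tag):
    f=np.load(f'{n}{tag}.npz');return f['p'],f['d']
E
cat > m.py <<'E'
from h import *
ims=[]
for n,(bx,sp) in dict(top=((250,165,320,235),(352,175,404,275)),side=((265,205,345,265),(325,172,430,215))).items():
    p,d=load(n,'0');P=cloud(n,d)
    for nm,(a,b,c,e) in(('box',bx),('soap',sp)):
        Q=P[b:e,a:c];hsv=cv2.cvtColor(np.ascontiguousarray(p[b:e,a:c]),cv2.COLOR_RGB2HSV)
        z=Q[...,2]
        if nm=='box': m=(z>.040)&(z<.08)&(hsv[...,1]<80)
        else: m=(hsv[...,1]>50)&(z>0.015)&(z<.06)
        k,l,st,ce=cv2.connectedComponentsWithStats(m.astype(np.uint8))
        for i in range(1,k):
            if st[i,4]<25: continue
            q=Q[l==i]; zt=np.percentile(q[:,2],80)
            t=q[np.abs(q[:,2]-zt)<.006]
            r=cv2.minAreaRect((t[:,:2]*1000).astype(np.float32))
            print(n,nm,st[i],'zmed',np.median(t[:,2]).round(4),'rect',np.round(r[0],1),np.round(r[1],1),round(r[2],1),'px',ce[i]+[a,b],'zpct',np.percentile(q[:,2],[5,50,95]).round(3))
            if nm=='box':
                w=q[q[:,2]>.0555];print('  button?',len(w),w.mean(0) if len(w) else '')
    c=(250,165,410,280) if n=='top' else (260,165,435,270)
    a,b,cc,e=c; ims.append(cv2.resize(p[b:e,a:cc],(700,290*1),interpolation=cv2.INTER_CUBIC) if 0 else cv2.resize(p[b:e,a:cc],None,fx=4,fy=2.8 if 0 else 4,interpolation=cv2.INTER_CUBIC))
cv2.imwrite('pics/crop0.png',ims[0][:,:,::-1])
E
python3 m.py
```

```text
top box [   5    5   52   57 1703] zmed 0.0537 rect [546.5 136.5] [158.7 123.9] 23.5 px [280.35408103 197.99177921] zpct [0.045 0.052 0.059]
  button? 344 [0.55091327 0.13835704 0.05768639]
top soap [ 15  14  22  32 340] zmed 0.041 rect [ 531.9 -178.7] [73.3 41.2] 17.0 px [375.76764706 203.57941176] zpct [0.016 0.039 0.045]
top soap [  5  64  22  33 565] zmed 0.0388 rect [ 361.1 -149. ] [103.5  58.2] 7.5 px [366.93628319 254.78761062] zpct [0.031 0.038 0.044]
side box [   6   10   66   32 1853] zmed 0.0525 rect [548.5 139.3] [155.7 133.1] 23.9 px [303.60658392 230.72962763] zpct [0.043 0.052 0.055]
  button? 62 [0.52444983 0.12792083 0.05680581]
side soap [ 14   6  26  13 297] zmed 0.0391 rect [ 534.9 -176.9] [71.6 46.7] 17.0 px [351.41414141 183.85858586] zpct [0.018 0.036 0.041]
side soap [ 60  19  38  19 571] zmed 0.0366 rect [ 362.  -144.3] [103.7  62.7] 14.4 px [403.74956217 199.74605954] zpct [0.017 0.035 0.039]
```

View pics/crop0.png

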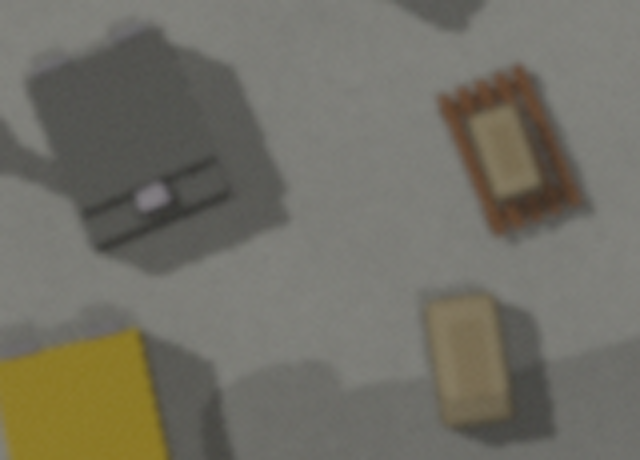

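```bash
cat >> m.py <<'E'
print('----')
def btn(n,tag,a,b,c,e):
    p,d=load(n,tag);g=p[b:e,a:c].astype(int).min(2);m=(g>125 if n=='top' else g>120).astype(np.uint8)
    k,l,st,ce=cv2.connectedComponentsWithStats(m);
    return [(ce[i]+[a,b],st[i,4],g.max()) for i in range(1,k)]
print(btn('top','0',276,204,300,224));print(btn('side','0',318,217,340,236))
E
python3 m.py | sed -n '/----/,$p'; python3 - <<'E'
from h import *
# hand-read button tops and lid corners from 4x crop
print('btn tri',tri((288,213.8),(328.3,224.8)))
c=np.array([[30,85],[155,28],[215,158],[83,213]])/4+[250,165]-.4
L=onplane('top',c,.0525);print(L)
for i in range(4):
    v=L[(i+1)%4]-L[i];print(np.linalg.norm(v),np.degrees(np.arctan2(v[1],v[0])))
p,d=load('top','0');P=cloud('top',d)
for u,v in((280,190),(285,200),(270,185),(288,214)):print(P[v,u])
E
```

```text
----
[]
[(array([324., 217.]), np.int32(1), np.int64(151)), (array([337.375, 219.125]), np.int32(24), np.int64(151)), (array([327.5       , 226.35294118]), np.int32(34), np.int64(151))]
btn tri (array([0.49227695, 0.10965198, 0.05782924]), np.float64(0.0017163964683928243))
[[0.58479061 0.213194   0.0525    ]
 [0.63327937 0.11062817 0.0525    ]
 [0.52439065 0.05981944 0.0525    ]
 [0.47857743 0.16726758 0.0525    ]]
0.11345002727720596 -64.69720860077673
0.12015940308959779 -154.98570228834876
0.11680732951854705 113.09219433866468
0.11571722657996848 23.383584952576555
[0.57135348 0.13740309 0.05128861]
[0.53708635 0.1199289  0.05708879]
[0.5877658  0.17060956 0.05268445]
[0.49075246 0.10935667 0.05816005]
```

The button triangulates to (0.492, 0.110, 0.058), matching the given height of 58 mm. Box yaw is about 23.8°. The rack soap measures 73 x 41 mm with its top at 40 mm, which also fits. Next I move above the button.

```bash
python3 -m crank '[[[0,3,2.55,0,0,0,0],[0,3,2.55,0,0,0,0],[0,3,2.55,0,0,0,0],[0,3,2.55,0,0,0,0],[0,3,2.55,0,0,0,0],[0,3,2.55,0,0,0,0],[0,3,2.55,0,0,0,0],[0,3,2.55,0,0,0,0],[0,0.8,4.2,0,0,0,1],[0,0.8,4.2,0,0,0,1],[0,0.8,4.2,0,0,0,1],[0,0.8,4.2,0,0,0,1],[0,0.8,4.2,0,0,0,1],[0,0.8,4.2,0,0,0,1],[0,0.8,4.2,0,0,0,1],[0,0.8,4.2,0,0,0,1],[0,0.8,4.2,0,0,0,1],[0,0.8,4.2,0,0,0,0],[0,0.8,4.2,0,0,0,0],[0,0.8,4.2,0,0,0,0]]]'
```

```text
clock: 2.6
position: [0.4941, 0.1045, 0.2312]
ee_rot: [0.979, 0.205, -0.0, 0.0]
ft_force: [0.9, 0.0, -0.1]
grip_width: -0.002
grasp_force: 0.0
```

```bash
python3 -m crank '[[[0,0.35,0.5,-4,0,0,0],[0,0.35,0.4,-4,0,0,0],[0,0,0,-4,0,0,0],[0,0,0,-2.5,0,0,0],[0,0,0,0,0,0,0],[0,0,0,0,0,0,0]]]'; python3 - <<'E'
from h import *
o=look('1');a=o['top'][0][160:240,245:335];b=o['side'][0][165:265,260:370]
a=cv2.resize(a,(450,400),interpolation=3);b=cv2.resize(b,(440,400),interpolation=3)
cv2.imwrite('pics/c1.png',cv2.resize(np.hstack([a,b])[:,:,::-1],(790,355)))
E
```

```text
clock: 3.35
position: [0.5017, 0.1125, 0.0874]
ee_rot: [0.979, 0.205, 0.001, 0.0]
ft_force: [0.1, -0.4, -0.4]
grip_width: 0.004
grasp_force: 0.0
```

View pics/c1.png

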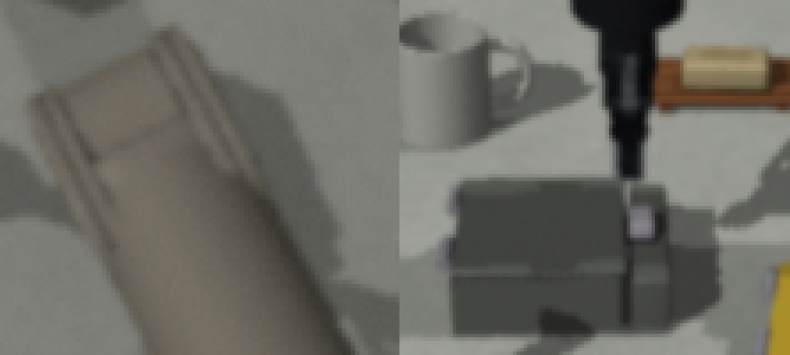

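The top view is blocked by the arm. In the side view the shut fingertips are at original pixel (324,215), just above and behind the button line.

```bash
python3 - <<'E'
from h import *
print(onplane('side',[(324.4,215.1)],.0874), onplane('side',[(327.6,225)],.058))
E
python3 -m crank '[[[0,0,0.1,-0.8,0,0,0],[0,0,0,-0.8,0,0,0],[0,0,0,-0.6,0,0,0],[0,0,0,-0.3,0,0,0],[0,0,0,0,0,0,0]]]'
```

```text
[[0.50125883 0.11514386 0.0874    ]] [[0.49432333 0.11150526 0.058     ]]
clock: 4.08
position: [0.501, 0.1133, 0.0611]
ee_rot: [0.979, 0.205, -0.0, -0.0]
ft_force: [-0.6, -0.4, 0.4]
grip_width: -0.001
grasp_force: 0.0
```

```bash
python3 -m crank '[[[0,0,0,-0.3,0,0,0],[0,0,0,-0.2,0,0,0],[0,0,0,-0.2,0,0,0],[0,0,0,0,0,0,0]]]';python3 -m crank '[[[0,0,0,-0.1,0,0,0],[0,0,0,-0.1,0,0,0],[0,0,0,0,0,0,0]]]'
```

```text
clock: 4.58
position: [0.5015, 0.1134, 0.0547]
ee_rot: [0.979, 0.205, 0.0, 0.0]
ft_force: [-1.5, 0.2, 4.4]
grip_width: -0.003
grasp_force: 2.3
clock: 4.95
position: [0.5015, 0.1134, 0.0529]
ee_rot: [0.979, 0.205, 0.0, 0.0]
ft_force: [-2.1, 0.3, 7.2]
grip_width: 0.004
grasp_force: 3.1
```

```bash
python3 -m crank '[[[0,0,0,0.1,0,0,0],[0,0,0,0.1,0,0,0],[0,0,0,0.1,0,0,0],[0,0,0,0.1,0,0,0],[0,0,0,0.1,0,0,0],[0,0,0,0.1,0,0,0],[0,0,0,0,0,0,0]]]'; python3 - <<'E'
from h import *
o=look('2');b=o['side'][0][200:265,265:365]
cv2.imwrite('pics/c2.png',cv2.resize(b,(800,520),interpolation=3)[:,:,::-1])
E
```

```text
clock: 5.82
position: [0.5011, 0.1133, 0.0583]
ee_rot: [0.979, 0.205, -0.0, 0.0]
ft_force: [0.9, -0.3, 2.3]
grip_width: -0.001
grasp_force: 0.9
```

View pics/c2.png

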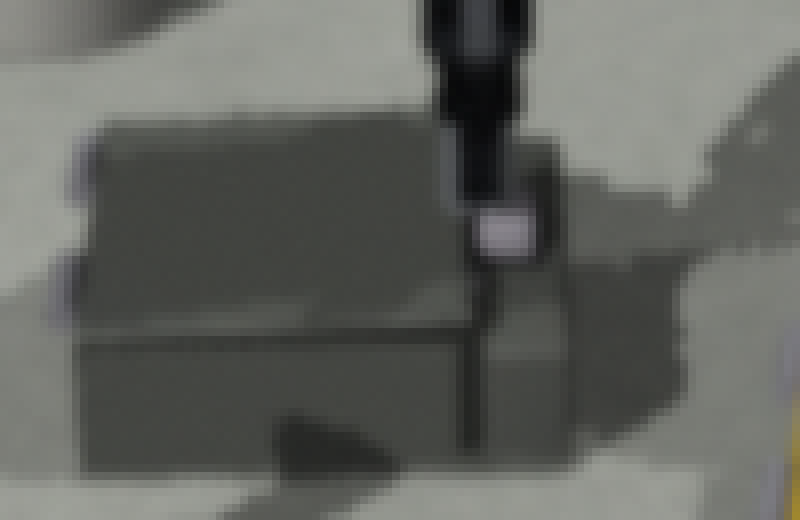

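```bash
python3 -m crank '[[[0,0.28,0.12,0.03,0,0,0],[0,0.28,0.12,0.03,0,0,0],[0,0.28,0.12,0.03,0,0,0],[0,0.28,0.12,0.03,0,0,0],[0,0.28,0.12,0.03,0,0,0],[0,0.28,0.12,0.03,0,0,0],[0,0.28,0.12,0.03,0,0,0],[0,0.28,0.12,0.03,0,0,0],[0,0.28,0.12,0.03,0,0,0],[0,0.28,0.12,0.03,0,0,0],[0,0,0,0,0,0,0]]]'; python3 - <<'E'
import numpy as np
th=np.r_[.08:1.5709:36j];r=105
x=84.5-r*np.cos(th)+2*np.sin(th);z=50.5+r*np.sin(th)+2*np.cos(th)
print(np.c_[th[::5],x[::5],z[::5],.5478+x[::5]*.915e-3,.1346+x[::5]*.4035e-3].round(3))
X=x[::5];print(np.round(np.c_[np.diff(X)*.915,np.diff(X)*.4035,np.diff(z[::5])]/50,3))
E
```

```text
clock: 7.3
position: [0.5296, 0.1255, 0.0615]
ee_rot: [0.979, 0.205, 0.0, -0.0]
ft_force: [0.3, 0.0, 2.4]
grip_width: -0.002
grasp_force: 1.0
[[ 8.00000e-02 -2.00040e+01  6.08850e+01  5.29000e-01  1.27000e-01]
 [ 2.93000e-01 -1.54480e+01  8.27400e+01  5.34000e-01  1.28000e-01]
 [ 5.06000e-01 -6.37500e+00  1.03138e+02  5.42000e-01  1.32000e-01]
 [ 7.19000e-01  6.80500e+00  1.21158e+02  5.54000e-01  1.37000e-01]
 [ 9.32000e-01  2.34970e+01  1.35984e+02  5.69000e-01  1.44000e-01]
 [ 1.14500e+00  4.29450e+01  1.46948e+02  5.87000e-01  1.52000e-01]
 [ 1.35800e+00  6.42710e+01  1.53552e+02  6.07000e-01  1.61000e-01]
 [ 1.57100e+00  8.65110e+01  1.55500e+02  6.27000e-01  1.70000e-01]]
[[0.083 0.037 0.437]
 [0.166 0.073 0.408]
 [0.241 0.106 0.36 ]
 [0.305 0.135 0.297]
 [0.356 0.157 0.219]
 [0.39  0.172 0.132]
 [0.407 0.179 0.039]]
```

```bash
python3 -m crank '[[[0,0.08,0.04,0.43,0,0,0],[0,0.08,0.04,0.43,0,0,0],[0,0.08,0.04,0.43,0,0,0],[0,0.08,0.04,0.43,0,0,0],[0,0.08,0.04,0.43,0,0,0],[0,0.17,0.07,0.41,0,0,0],[0,0.17,0.07,0.41,0,0,0],[0,0.17,0.07,0.41,0,0,0],[0,0.17,0.07,0.41,0,0,0],[0,0.17,0.07,0.41,0,0,0],[0,0,0,0,0,0,0]]]'; python3 -m crank '[[[0,0.24,0.11,0.36,0,0,0],[0,0.24,0.11,0.36,0,0,0],[0,0.24,0.11,0.36,0,0,0],[0,0.24,0.11,0.36,0,0,0],[0,0.24,0.11,0.36,0,0,0],[0,0.3,0.13,0.3,0,0,0],[0,0.3,0.13,0.3,0,0,0],[0,0.3,0.13,0.3,0,0,0],[0,0.3,0.13,0.3,0,0,0],[0,0.3,0.13,0.3,0,0,0],[0,0,0,0,0,0,0]]]'
```

```text
clock: 8.68
position: [0.542, 0.1311, 0.1037]
ee_rot: [0.979, 0.205, 0.0, -0.0]
ft_force: [1.9, 1.1, 1.3]
grip_width: 0.001
grasp_force: 0.7
clock: 10.05
position: [0.5689, 0.143, 0.1366]
ee_rot: [0.979, 0.205, 0.0, -0.0]
ft_force: [1.3, -0.4, 0.2]
grip_width: -0.001
grasp_force: 0.5
```

```bash
python3 -m crank '[[[0,0.36,0.16,0.22,0,0,0],[0,0.36,0.16,0.22,0,0,0],[0,0.36,0.16,0.22,0,0,0],[0,0.36,0.16,0.22,0,0,0],[0,0.36,0.16,0.22,0,0,0],[0,0.39,0.17,0.13,0,0,0],[0,0.39,0.17,0.13,0,0,0],[0,0.39,0.17,0.13,0,0,0],[0,0.39,0.17,0.13,0,0,0],[0,0.39,0.17,0.13,0,0,0],[0,0.4,0.18,0.04,0,0,0],[0,0.4,0.18,0.04,0,0,0],[0,0.4,0.18,0.04,0,0,0],[0,0.4,0.18,0.04,0,0,0],[0,0.4,0.18,0.04,0,0,0],[0,0,0,0,0,0,0]]]'; python3 -m crank '[[[0,0.3,0.13,0,0,0,0],[0,0.3,0.13,0,0,0,0],[0,0.3,0.13,0,0,0,0],[0,0.3,0.13,0,0,0,0],[0,0.3,0.13,0,0,0,0],[0,0.3,0.13,0,0,0,0],[0,0.3,0.13,0,0,0,0],[0,0.3,0.13,0,0,0,0],[0,0.3,0.13,0,0,0,0],[0,0.3,0.13,0,0,0,0],[0,0.3,0.13,0,0,0,0],[0,0.3,0.13,0,0,0,0],[0,0,0,0,0,0,0]]]';python3 - <<'E'
from h import *
o=look('3');b=o['side'][0][130:280,220:400]
cv2.imwrite('pics/c3.png',cv2.resize(b,(720,600),interpolation=3)[:,:,::-1])
E
```

```text
clock: 12.05
position: [0.6264, 0.1685, 0.1558]
ee_rot: [0.979, 0.205, -0.0, -0.0]
ft_force: [0.7, -0.1, -0.9]
grip_width: 0.001
grasp_force: 0.2
clock: 13.68
position: [0.6623, 0.1841, 0.1557]
ee_rot: [0.979, 0.205, -0.0, -0.0]
ft_force: [-0.2, 0.0, 0.3]
grip_width: -0.001
grasp_force: 0.0
```

View pics/c3.png

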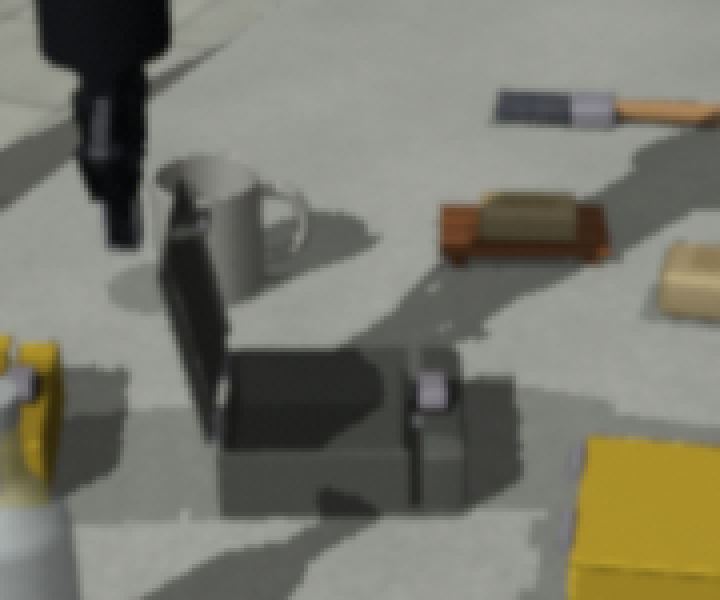

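The lid is standing open at its stop at about (190,320), with the fingers clear behind it. Next I pick up the soap.

```bash
python3 -m crank '[[[0,0,0,3,0,0,0],[0,0,0,3,0,0,0],[6.4,-1.29,-3.62,0,0,0,-0.7],[6.4,-1.29,-3.62,0,0,0,-0.7],[6.4,-1.29,-3.62,0,0,0,-0.7],[6.4,-1.29,-3.62,0,0,0,-0.7],[6.4,-1.29,-3.62,0,0,0,-0.7],[6.4,-1.29,-3.62,0,0,0,-0.7],[6.4,-1.29,-3.62,0,0,0,-0.7],[6.4,-1.29,-3.62,0,0,0,-0.7],[6.4,-1.29,-3.62,0,0,0,-0.7],[6.4,-1.29,-3.62,0,0,0,-0.4],[6.4,0,0,-4,0,0,0],[6.4,0,0,-4,0,0,0],[6.4,0,0,-4,0,0,0],[6.4,0,0,0,0,0,0],[6.4,0,0,0,0,0,0]]]'; python3 - <<'E'
from h import *
o=look('4');p,d=o['side'];P=cloud('side',d);hsv=cv2.cvtColor(p,cv2.COLOR_RGB2HSV)
z=P[...,2];m=(hsv[...,1]>50)&(z>.022)&(z<.05);m[:170]=0;m[192:]=0;m[:,:335]=0;m[:,370:]=0
q=P[m];t=q[q[:,2]>.034];r=cv2.minAreaRect((t[:,:2]*1000).astype(np.float32));print(len(t),r,np.median(t[:,2]))
b=p[120:220,290:410];cv2.imwrite('pics/c4.png',cv2.resize(b,(720,600),interpolation=3)[:,:,::-1])
E
```

```text
clock: 15.9
position: [0.534, -0.1782, 0.0975]
ee_rot: [0.989, 0.147, 0.001, 0.0]
ft_force: [-0.1, 0.0, 0.9]
grip_width: 0.751
grasp_force: 0.0
171 ((534.5964965820312, -176.45477294921875), (70.42317962646484, 44.599796295166016), 20.818111419677734) 0.03920912869745885
```

View pics/c4.png

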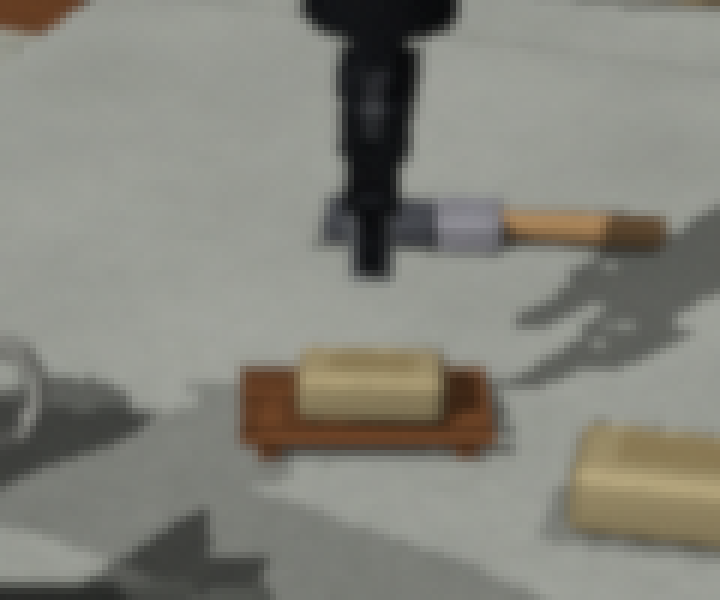

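The open fingers at (370,270) line up over the middle of the bar at (370,380), so I descend and grip.

```bash
python3 -m crank '[[[6.4,0,0,-3,0,0,0],[6.4,0,0,-2.5,0,0,0],[6.4,0,0,-1.5,0,0,0],[6.4,0,0,-1,0,0,0],[6.4,0,0,-0.1,0,0,0],[3.6,0,0,0,0,0,0],[3.6,0,0,0,0,0,0],[3.6,0,0,0,0,0,0],[3.6,0,0,0,0,0,0],[3.6,0,0,0,0,0,0]]]' 30
```

```text
clock: 17.25
position: [0.5339, -0.1783, 0.0158]
ee_rot: [0.989, 0.147, 0.001, 0.0]
ft_force: [-1.1, -0.6, 6.0]
grip_width: 0.482
grasp_force: 32.1
```

```bash
python3 -m crank '[[[3.6,0,0,1,0,0,0],[3.6,0,0,3,0,0,0],[3.6,0,0,3.5,0,0,0],[3.6,0,0,3.5,0,0,0],[3.6,0.23,3.17,0,0,0,0.7],[3.6,0.23,3.17,0,0,0,0.7],[3.6,0.23,3.17,0,0,0,0.7],[3.6,0.23,3.17,0,0,0,0.7],[3.6,0.23,3.17,0,0,0,0.7],[3.6,0.23,3.17,0,0,0,0.7],[3.6,0.23,3.17,0,0,0,0.7],[3.6,0.23,3.17,0,0,0,0.7],[3.6,0.23,3.17,0,0,0,0.7],[3.6,0.23,3.17,0,0,0,0.4],[3.6,0,0,0,0,0,0],[3.6,0,0,0,0,0,0]]]'; python3 - <<'E'
from h import *
o=look('5');b=o['side'][0][140:270,250:380]
cv2.imwrite('pics/c5.png',cv2.resize(b,(600,600),interpolation=3)[:,:,::-1])
E
```

```text
clock: 19.25
position: [0.5561, 0.1383, 0.1249]
ee_rot: [0.979, 0.205, -0.0, 0.0]
ft_force: [-0.3, -0.6, -0.8]
grip_width: 0.483
grasp_force: 31.2
```

View pics/c5.png

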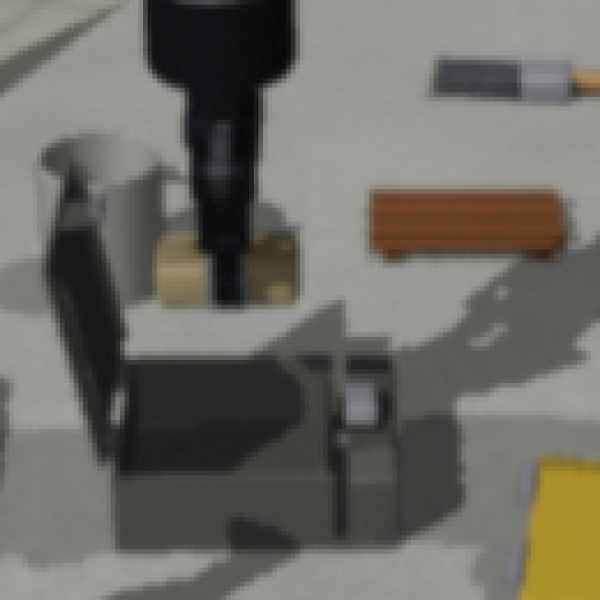

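The bar hangs level at (228,268), centred over the open cavity. I lower it now.

```bash
python3 -m crank '[[[3.6,0,0,-3,0,0,0],[3.6,0,0,-3,0,0,0],[3.6,0,0,-2,0,0,0],[3.6,0,0,-1.5,0,0,0],[3.6,0,0,-1,0,0,0],[3.6,0,0,-0.7,0,0,0],[3.6,0,0,-0.2,0,0,0],[3.6,0,0,-0.1,0,0,0],[3.6,0,0,0,0,0,0]]]';python3 -m crank '[[[3.6,0,0,-0.1,0,0,0],[3.6,0,0,-0.1,0,0,0],[3.6,0,0,0,0,0,0]]]'
```

```text
clock: 20.48
position: [0.5564, 0.139, 0.0102]
ee_rot: [0.979, 0.205, 0.0, 0.0]
ft_force: [0.3, -0.4, -0.3]
grip_width: 0.488
grasp_force: 31.3
clock: 20.85
position: [0.5562, 0.1389, 0.0078]
ee_rot: [0.979, 0.205, 0.0, 0.0]
ft_force: [-0.1, -0.3, -2.1]
grip_width: 0.486
grasp_force: 31.3
```

```bash
python3 -m crank '[[[3.6,0,0,-0.1,0,0,0],[3.6,0,0,0,0,0,0]]]';python3 -m crank '[[[3.6,0,0,-0.08,0,0,0],[3.6,0,0,0,0,0,0]]]'
```

```text
clock: 21.1
position: [0.5562, 0.1389, 0.0077]
ee_rot: [0.979, 0.205, 0.0, 0.0]
ft_force: [-4.3, -1.7, 11.6]
grip_width: 0.486
grasp_force: 32.7
clock: 21.35
position: [0.5562, 0.1389, 0.0077]
ee_rot: [0.979, 0.205, 0.0, 0.001]
ft_force: [-9.6, -3.0, 20.6]
grip_width: 0.484
grasp_force: 33.9
```

```bash
python3 -m crank '[[[3.6,0,0,0.15,0,0,0],[5,0,0,0,0,0,0],[5.8,0,0,0,0,0,0],[5.8,0,0,0,0,0,0],[5.8,0,0,2,0,0,0],[5.8,0,0,4,0,0,0],[5.8,0,0,5,0,0,0],[5.8,0,0,5,0,0,0],[5.8,0,0,5,0,0,0],[0,-1.5,-3,0,0,0,0],[0,-2,-5,0,0,0,0],[0,0,0,0,0,0,0]]]'; python3 - <<'E'
from h import *
o=look('6')
ims=[]
for n,(a,b,c,e) in dict(top=(250,150,330,240),side=(255,175,345,265)).items():
    p=o[n][0]; ims.append(cv2.resize(p[b:e,a:c],(400,420),interpolation=3))
    d=o[n][1];P=cloud(n,d);hsv=cv2.cvtColor(p,cv2.COLOR_RGB2HSV)
    m=(hsv[...,1]>60)&(np.linalg.norm(P[...,:2]-[.557,.139],axis=2)<.06);q=P[m]
    if len(q)>10: print(n,len(q),np.median(q,0),np.percentile(q[:,2],[10,90]),cv2.minAreaRect((q[:,:2]*1000).astype(np.float32)))
cv2.imwrite('pics/c6.png',np.hstack(ims)[:,:,::-1])
E
```

```text
clock: 22.85
position: [0.5205, 0.0548, 0.2189]
ee_rot: [0.979, 0.202, 0.0, 0.001]
ft_force: [0.3, 1.5, -0.7]
grip_width: 0.04
grasp_force: 0.0
top 105 [0.55152661 0.1494473  0.03199407] [0.02715468 0.03695888] ((540.496337890625, 144.17794799804688), (90.40751647949219, 19.950092315673828), 25.32404327392578)
side 885 [0.52991603 0.11391761 0.47018115] [0.02893283 0.57471848] ((553.1844482421875, 121.44660949707031), (97.2371826171875, 84.88807678222656), 25.045400619506836)
```

View pics/c6.png

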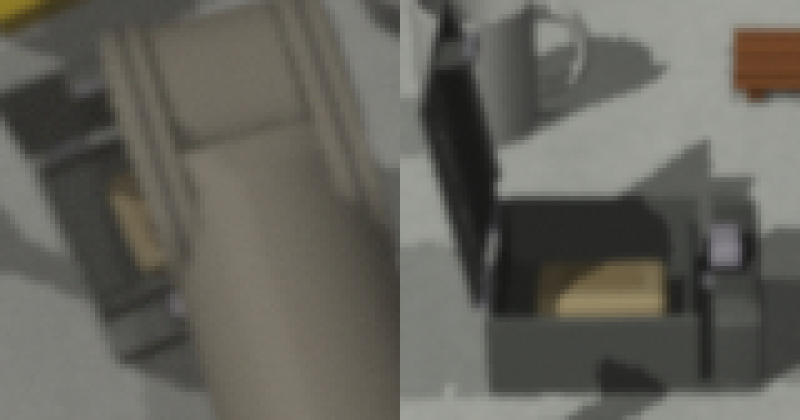

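The bar lies flat on the floor of the box. Its top measures 32 mm, as expected for 6 + 26, and it is at (600,288) in the side view. The next move takes the shut fingers behind the lid.

```bash
python3 -m crank '[[[0,2.8,2.6,0,0,0,0],[0,2.8,2.6,0,0,0,0],[0,2.8,2.6,0,0,0,0.3],[0,2.8,2.6,0,0,0,0],[0,2.8,2.5,0,0,0,0],[0,0,0,-3,0,0,0],[0,0,0,-3.3,0,0,0],[0,0,0,0,0,0,0],[0,0,0,0,0,0,0]]]'
```

```text
clock: 24.08
position: [0.6616, 0.1891, 0.1563]
ee_rot: [0.978, 0.208, 0.001, -0.0]
ft_force: [0.4, -0.3, 0.2]
grip_width: 0.002
grasp_force: 0.0
```

```bash
python3 -m crank '[[[0,-0.35,-0.2,0,0,0,0],[0,-0.35,-0.2,0,0,0,0],[0,-0.35,-0.2,0,0,0,0],[0,-0.35,-0.2,0,0,0,0],[0,-0.35,-0.2,0,0,0,0],[0,-0.35,-0.2,0,0,0,0],[0,-0.35,-0.2,0,0,0,0],[0,-0.35,-0.2,0,0,0,0],[0,-0.35,-0.2,0,0,0,0],[0,-0.35,-0.2,0,0,0,0],[0,0,0,0,0,0,0]]]'; python3 -m crank '[[[0,-0.4,-0.18,-0.04,0,0,0],[0,-0.4,-0.18,-0.04,0,0,0],[0,-0.4,-0.18,-0.04,0,0,0],[0,-0.4,-0.18,-0.04,0,0,0],[0,-0.4,-0.18,-0.04,0,0,0],[0,-0.39,-0.17,-0.13,0,0,0],[0,-0.39,-0.17,-0.13,0,0,0],[0,-0.39,-0.17,-0.13,0,0,0],[0,-0.39,-0.17,-0.13,0,0,0],[0,-0.39,-0.17,-0.13,0,0,0],[0,0,0,0,0,0,0]]]'
```

```text
clock: 25.45
position: [0.626, 0.1677, 0.1546]
ee_rot: [0.978, 0.207, 0.0, 0.0]
ft_force: [0.3, 0.1, 0.4]
grip_width: 0.001
grasp_force: 0.2
clock: 26.82
position: [0.5864, 0.1502, 0.1459]
ee_rot: [0.978, 0.207, -0.0, 0.0]
ft_force: [0.6, 0.5, -0.6]
grip_width: -0.003
grasp_force: 0.4
```

```bash
python3 -m crank '[[[0,-0.36,-0.16,-0.22,0,0,0],[0,-0.36,-0.16,-0.22,0,0,0],[0,-0.36,-0.16,-0.22,0,0,0],[0,-0.36,-0.16,-0.22,0,0,0],[0,-0.36,-0.16,-0.22,0,0,0],[0,-0.3,-0.13,-0.3,0,0,0],[0,-0.3,-0.13,-0.3,0,0,0],[0,-0.3,-0.13,-0.3,0,0,0],[0,-0.3,-0.13,-0.3,0,0,0],[0,-0.3,-0.13,-0.3,0,0,0],[0,0,0,0,0,0,0]]]'; python3 -m crank '[[[0,-0.24,-0.11,-0.36,0,0,0],[0,-0.24,-0.11,-0.36,0,0,0],[0,-0.24,-0.11,-0.36,0,0,0],[0,-0.24,-0.11,-0.36,0,0,0],[0,-0.24,-0.11,-0.36,0,0,0],[0,-0.17,-0.07,-0.41,0,0,0],[0,-0.17,-0.07,-0.41,0,0,0],[0,-0.17,-0.07,-0.41,0,0,0],[0,-0.17,-0.07,-0.41,0,0,0],[0,-0.17,-0.07,-0.41,0,0,0],[0,0,0,0,0,0,0]]]'
```

```text
clock: 28.2
position: [0.5534, 0.1358, 0.1198]
ee_rot: [0.978, 0.208, -0.0, 0.0]
ft_force: [1.1, 0.6, 0.1]
grip_width: -0.001
grasp_force: 0.6
clock: 29.58
position: [0.5331, 0.1268, 0.0813]
ee_rot: [0.978, 0.207, -0.0, 0.0]
ft_force: [0.3, 0.1, 1.0]
grip_width: -0.0
grasp_force: 0.8
```

```bash
python3 -m crank '[[[0,-0.2,-0.09,-0.36,0,0,0],[0,-0.2,-0.09,-0.36,0,0,0],[0,-0.2,-0.09,-0.36,0,0,0],[0,-0.2,-0.09,-0.36,0,0,0],[0,-0.2,-0.09,-0.36,0,0,0],[0,-0.2,-0.09,-0.36,0,0,0],[0,0,0,0,0,0,0]]]'; python3 -m crank '[[[0,0,0,-0.15,0,0,0],[0,0,0,-0.15,0,0,0],[0,0,0,-0.15,0,0,0],[0,0,0,-0.1,0,0,0],[0,0,0,0,0,0,0]]]'
```

```text
clock: 30.45
position: [0.5211, 0.1215, 0.0598]
ee_rot: [0.978, 0.208, -0.0, 0.0]
ft_force: [1.9, 0.5, 1.9]
grip_width: 0.001
grasp_force: 1.0
clock: 31.08
position: [0.5209, 0.1214, 0.0542]
ee_rot: [0.978, 0.208, -0.0, 0.0]
ft_force: [-0.9, -0.5, 2.1]
grip_width: 0.001
grasp_force: 0.7
```

```bash
python3 -m crank '[[[0,0,0,-0.1,0,0,0],[0,0,0,-0.1,0,0,0],[0,0,0,0,0,0,0]]]'; python3 -m crank '[[[0,0,0,-0.1,0,0,0],[0,0,0,-0.05,0,0,0],[0,0,0,0,0,0,0]]]'
```

```text
clock: 31.45
position: [0.521, 0.1215, 0.0523]
ee_rot: [0.978, 0.208, -0.0, 0.0]
ft_force: [-2.0, -0.5, 1.9]
grip_width: 0.003
grasp_force: 1.1
clock: 31.82
position: [0.5211, 0.1215, 0.0509]
ee_rot: [0.978, 0.208, -0.0, 0.0]
ft_force: [-1.7, -0.8, 2.9]
grip_width: 0.003
grasp_force: 1.1
```

```bash
python3 -m crank '[[[0,0,0,-0.1,0,0,0],[0,0,0,0,0,0,0]]]'; python3 -m crank '[[[0,0,0,-0.05,0,0,0],[0,0,0,0,0,0,0]]]'
```

```text
clock: 32.08
position: [0.5213, 0.1215, 0.0505]
ee_rot: [0.978, 0.208, 0.0, 0.0]
ft_force: [-4.7, -1.6, 9.5]
grip_width: -0.001
grasp_force: 4.7
clock: 32.33
position: [0.5213, 0.1215, 0.0503]
ee_rot: [0.978, 0.208, 0.0, 0.0]
ft_force: [-6.0, -2.0, 14.0]
grip_width: 0.001
grasp_force: 7.2
```

```bash
python3 -m crank '[[[0,0,0,0.1,0,0,0],[0,0,0,0.1,0,0,0],[0,0,0,0.1,0,0,0],[0,0,0,0.1,0,0,0],[0,0,0,0.1,0,0,0],[0,0,0,0.1,0,0,0],[0,0,0,0,0,0,0]]]'
```

```text
clock: 33.2
position: [0.5212, 0.1215, 0.0555]
ee_rot: [0.978, 0.208, 0.0, 0.0]
ft_force: [0.6, -0.9, 0.2]
grip_width: -0.002
grasp_force: 0.0
```

The fingers carry no load 3 mm above the lid's rest height, so it has latched. I back away and check.

```bash
python3 -m crank '[[[0,0,0,0.5,0,0,0],[0,0,0,3,0,0,0],[0,0,0,5,0,0,0],[0,0,0,5,0,0,0],[0,0,-4,2,0,0,0],[0,0,-4,0,0,0,0],[0,0,-4,0,0,0,0],[0,0,-4,0,0,0,0],[0,0,-4,0,0,0,0],[0,0,-4,0,0,0,0],[0,0,0,0,0,0,0],[0,0,0,0,0,0,0]]]'; python3 - <<'E'
from h import *
o=look('7')
cv2.imwrite('pics/c7.png',np.vstack([o['top'][0][80:310,120:500],o['side'][0][130:330,100:480]])[:,:,::-1])
p,d=o['top'];P=cloud('top',d)
for u,v in((280,190),(283,203),(270,185)):print(P[v,u].round(4))
E
```

```text
clock: 34.7
position: [0.5212, -0.1177, 0.2106]
ee_rot: [0.978, 0.208, 0.0, -0.0]
ft_force: [0.2, -0.0, 0.4]
grip_width: -0.001
grasp_force: 0.0
[0.5711 0.1373 0.0528]
[0.5292 0.1275 0.0432]
[0.5885 0.171  0.0488]
```

View pics/c7.png

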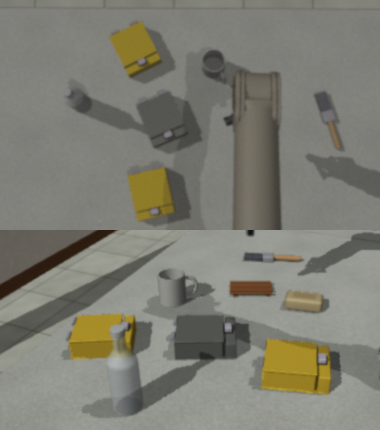

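The grey box is shut at (163,120) in the top view and (205,337) in the side view. The rack is empty, and the bottle, mug and brush are where they were.

```bash
python3 -c "
from workcell import job
print(job.hand_in())"
```

```text
the job is handed in; nothing more can be done
None
```

The job is handed in: the soap lies flat in the grey box, the lid came up slowly under the fingers and is latched shut on its own, and the bottle, mug and brush were not touched (about 35 s of the 72 s used).

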